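Hold the centrifuge lid open for inspection

ROBOT

A 6-joint arm with a two-finger parallel gripper is mounted at the origin on the work surface. World frame = base frame: x ahead of the robot, y to its left, z up, the work surface at z = 0. Lengths are in m, angles in rad, forces in N, time in s.
With the tool pointing down it reaches from about 0.425 to 0.95 m from the base axis. Payload 3.5 kg.
Tool frame: the origin (TCP) lies between the finger pads; the fingertips stand 25 mm ahead of it and the grasp point (between the pads) lies 6 mm ahead of it (r.tip_reach is the distance from the TCP to the fingertips, in m); x points along the fingers, y is the direction in which the jaws open and shut, and the axes are right-handed (so a half turn about x gives the same grasp; the last joint's range is limited). The gripper opens to 85 mm and grips with 20 to 120 N. Pads are 22 mm wide; open, the fingers measure 114 mm over their backs; the gripper's body (76 mm by 85 mm) begins 54 mm behind the grasp point. The pads swing forward as they close: fully open they stand 13 mm farther back than shut.
Start: joints at [-1.328, 0.286, 1.577, -0, 1.279, -0.15], TCP at [0.258, -0.624, 0.256] pointing down, gripper open.
Joint ranges: [-2.77, 2.77], [-0.9, 2.22], [0.21, 2.48], [-1.53, 4.67], [0.24, 2.81], [-2.84, 2.84]. Speed limits (rad/s): [2.79, 2.79, 3.14, 3.14, 3.14, 3.14].

INTERFACE

Orientations are given as a unit quaternion [x, y, z, w].
In Python, from workcell import r gives the robot as it stands.
- The arm moves only by the tool send_rows, never from a script. Its argument "plan" is a list of rows, each an object with "slide": the shift along the tool's x, y, z in m, a list of three; "rot": the turn, a rotation vector about the tool's x, y, z in rad, a list of three; "claw": the finger opening in m, from 0 to 0.0854. A call has 1 to 10 rows; each row shifts and turns the commanded pose from where the row before left it, along the tool's axes as they then stand; what a row does not reach is not made up. A row lasts 1/8 s, in which the tool goes at most 62.5 mm and 10.7 degrees, less where a joint would pass 70% of its speed; a pose out of reach is approached as far as the arm can. A call is refused whole if a number of a shift passes 0.0625 or a number of a turn 0.188, either way. A call with a gripper value outside its range is refused whole. The fingers move at their own pace and stop on an object; "squeeze" is the grip in N (left out, the last holds). Time passes only in rows, so rows that do not move let the fingers close. It gives the time, the measured TCP pose, the force and the opening at its end, in the units of the state.
- r.read_state(): the state, without advancing time (a new reading comes with each control period).
- r.read_camera(name): name is "scene" or "top" or "wrist"; returns a dict with "frame" (480x640x3 uint8, red, green, blue), "range_z" (480x640 float32, m along the optical axis (not along the pixel's ray), 0 where there is no reading), "camera_matrix" (3x3 intrinsics, pixels), "R" (3x3) and "t" (3): a world point X has camera coordinates R X + t. Camera axes: x right, y down, z forward; pixel columns grow to the right and rows downward; lengths in m; the calibration is good to about 2 mm. The wrist camera is an equidistant fisheye: a pixel r from the principal point sees the ray r / f radians off the axis. A picture is of the moment at which its call begins.
- r.sign_off(): hands the job in, once; it reports no verdict.
Trained networks look in the newest picture that a camera, given by its name, has taken for a name from the list of things; names that differ only in an ending like _2 or _b are one class to them, and where a whole thing is asked for, a point or a joint stands for the part that bears it (a point fixed in the world has none). Each returns a list of dicts, best first, with "confidence" (0 to 1); they miss things now and then, are a little off and sometimes report something else, mostly with a low value. They report only what shows in the picture. A call takes as long as a camera call.
- r.masks_of(camera, target): "pixels" (480x640 bool, what is visible of it) and "extent" ([left, top, right, bottom] in pixels, round what is visible of it).
The state is a dict: "t": time; "joint_pos": joint angles; "joint_vel": joint speeds; "tau": joint torques, N m; "ee_pos": TCP position; "tcp_rot": TCP orientation; "force": force on the tool from outside, world axes, zero at the start; "wrist_torque": the same for the moment, N m; "width": opening from 0.0 (shut) to 1.0 (fully open).
Only numpy, scipy, OpenCV 4.12 (cv2) and the standard library are available. Lean on these libraries where they do the work, as an engineer would, in place of code of your own. Each camera call takes 0.05 s, during which the arm holds its last target.

TASK

Press the red latch lever at the front of the centrifuge down until it snaps and stays down by itself; only then lift the lid by its blue bar and hold it at 40 degrees open (within about 5 degrees) so that a colleague can look at the rotor. The lid falls shut if it is let go, so finish while still holding it steady at that angle, with the lever still down, and leave the bottles and other things on the bench where they stand.

Things in the scene. Friction and masses are not known exactly. Their poses are not given: they have to be found in the camera images.
- lid_bar (a point): middle of the lid's handle: level round blue bar, 12 mm thick, 110 mm long along y of the centrifuge, on two stays at its ends. Lid shut: axis 142 mm above the table, 37 mm ahead of the housing's front face, 20 mm above the lid's top, open in front, below and behind, so fingers straddle it from above. Rises and goes back on a 215 mm circle about the hinge, and can turn between the fingers.
- lid_hinge (a point): middle of the lid's hinge axis, at the lid's rear edge, 108 mm above the table; the axis is level, along y of the centrifuge. Lid shut, the bar's middle lies 212 mm ahead of this point (to -x of the centrifuge) and 34 mm above it.
- lid (a joint): opening angle of the lid in rad: 0 shut, grows as its front edge rises; 40 degrees is 0.698. White frame with a clear window, 170 mm deep, 198 mm wide, 14 mm thick, 0.25 to 0.5 kg. A weak spring and its weight shut it when let go; about 3 to 5 N up at the bar holds it.
- latch_pad (a point): middle of the top face of the latch lever's red pad (40 x 40 mm), at the right of the centrifuge's front as the robot sees it. The lever sticks out of the front towards the robot, sloping up about 20 degrees at rest (this point then about 102 mm above the table, 59 mm from the lever's pivot, which is level, along y of the centrifuge).
- latch (a joint): angle of the latch lever in rad: 0 raised (a spring keeps it up), grows as it is pressed down, 0.5 at the bottom stop, where the pad is 28 mm lower. Needs about 5 N down on the pad at first, less as it goes; past 0.33 it snaps over and a detent keeps it at 0.5 when let go. It does not physically lock the lid.
- centrifuge: small white bench centrifuge, fixed, 220 (x) x 300 (y) x 105 mm tall without lid. Origin on the table; front face 120 mm to -x of it, towards the robot, rear 100 mm to +x, sides at y = +-150; z up. The lid covers y = -63 to 135, the control deck with display y = -150 to -70. The lever's pivot is at x -130, y -110, z 75 mm.
- amber_a: bystander, to be left where it stands: brown glass bottle with a black cap, 72 mm across, 170 mm tall; origin at the centre of its underside, z up.
- amber_b: bystander, to be left where it stands: brown glass bottle with a blue cap, 60 mm across, 140 mm tall; origin at the centre of its underside, z up.
- white_jar: bystander, to be left where it stands: white plastic jar with a black lid and yellow label, 72 mm across, 100 mm tall; origin at the centre of its underside, z up.
- beaker: bystander, to be left where it stands: open glass beaker, 64 mm across, 85 mm tall; origin at the centre of its underside, z up.
- tub: bystander, to be left where it stands: open clear plastic tub, 110 x 90 mm, 60 mm tall; origin at the centre of its underside, z up.
- tube_rack: bystander, to be left where it stands: white rack with twelve capped tubes, 80 x 160 mm, 86 mm tall; origin at the centre of its underside, z up.

How it is judged:
On the way, in this order (a step that is already met when the one before it is completed fails the run):
1. the latch lever is pressed down over its detent and stays down with nothing touching it, the lid still shut (value of joint latch above 0.42 rad and value of joint lid below 0.12 rad and contact force between anything else and latch below 0.1 N), for 0.2 s.
2. the robot holds the lid steady at 40 degrees, the lever still down (value of joint latch above 0.42 rad and value of joint lid between 0.593 and 0.803 rad and contact force between any of the fingers, the arm and lid above 0.5 N and velocity of joint lid between -0.1 and 0.1 rad/s), for 0.5 s.
At the end, for the whole second after the job is handed in: lever beyond 0.42 rad (down in its detent), lid at 40 +-6 degrees (0.593 to 0.803 rad) and still (under 0.1 rad/s), the robot bearing on the lid with more than 0.5 N, every bystander upright within 30 mm of its start (all of step 2 and distance of each of amber_a, amber_b, white_jar, beaker, tub, tube_rack from where it was at the start of the episode below 0.03 m and angle between each of amber_a, amber_b, white_jar, beaker, tub, tube_rack's own z axis and vertical below 0.5 rad); the arm keeps its last pose, push and grip.
It fails at once if the lid is lifted before the lever is down (value of joint lid above 0.15 rad and value of joint latch below 0.33 rad).
It fails at once if a bystander is knocked over or pushed more than 30 mm ((distance of amber_a from where it was at the start of the episode above 0.03 m or angle between amber_a's own z axis and vertical above 0.5 rad) or (distance of amber_b from where it was at the start of the episode above 0.03 m or angle between amber_b's own z axis and vertical above 0.5 rad) or (distance of white_jar from where it was at the start of the episode above 0.03 m or angle between white_jar's own z axis and vertical above 0.5 rad) or (distance of beaker from where it was at the start of the episode above 0.03 m or angle between beaker's own z axis and vertical above 0.5 rad) or (distance of tub from where it was at the start of the episode above 0.03 m or angle between tub's own z axis and vertical above 0.5 rad) or (distance of tube_rack from where it was at the start of the episode above 0.03 m or angle between tube_rack's own z axis and vertical above 0.5 rad)).
It also fails if it takes over 48 s, if anything falls off the work surface, if the arm or the gripper's body presses on something with over 40 N, if the wrist force passes 120 N, or if a joint passes its speed limit or range.

## Working session

There is one attempt and no reset: what is moved stays moved. The work goes in short steps, Python scripts to look and compute and a tool call to move; the robot and the scene stay as the last step left them, time stands still between calls to the robot, and variables do not carry over. Pictures are saved under pics/ and viewed, and the job is handed in when it is done.

Besides the shell and the picture viewer there is one more tool, called after "Emit:" as name(argument=value, ...) on one line, values as JSON. send_rows: Moves the arm, as the interface text tells. Its arguments: {"type":"object","properties":{"plan":{"type":"array"},"squeeze":{"type":"number"}},"required":["plan"]}

```bash
mkdir -p pics; ls; python3 - <<'E'
from workcell import r
import cv2
s=r.read_state(); print({k:(v if not hasattr(v,'round') else v) for k,v in s.items()})
for c in ['scene','top']:
    d=r.read_camera(c); cv2.imwrite(f'pics/{c}0.png',d['frame'][:,:,::-1])
    print(c,d['camera_matrix'],d['R'],d['t'])
E
```

```text
pics
{'t': 0.0, 'joint_pos': array([-1.32799384e+00,  2.87188551e-01,  1.57817824e+00,  2.55824550e-05,
        1.27857166e+00, -1.49973396e-01]), 'joint_vel': array([-0.00170483,  0.0009967 , -0.00030676, -0.00126704,  0.00072507,
       -0.00033521]), 'tau': array([ 8.09274607e-04, -4.05979800e+01, -2.92624426e+01, -7.35828166e-05,
        5.90336698e-03,  6.87151967e-06]), 'ee_pos': array([ 0.25826435, -0.62299746,  0.25493117]), 'tcp_rot': array([-0.69348483, -0.13880253,  0.69354449, -0.13714479]), 'force': array([-0.49044767, -0.51813404, -0.17332736]), 'wrist_torque': array([ 0.02599382, -0.02601834, -0.04793662]), 'width': 1.00257347745035}
scene [[436.40250114   0.         319.60090806]
 [  0.         436.40250114 239.17039023]
 [  0.           0.           1.        ]] [[-0.82015822  0.57195199 -0.0145397 ]
 [ 0.47389662  0.66487276 -0.57737874]
 [-0.32056588 -0.48043224 -0.81634698]] [ 0.49029607 -0.22092707  1.28864708]
top [[534.85802408   0.         323.40668599]
 [  0.         534.85802408 231.09016038]
 [  0.           0.           1.        ]] [[ 0.02642685 -0.99954637  0.01444577]
 [-0.99072558 -0.02811489 -0.13293751]
 [ 0.13328334 -0.01079867 -0.99101914]] [-0.03793988  0.58486209  1.05739724]
```

View pics/scene0.png

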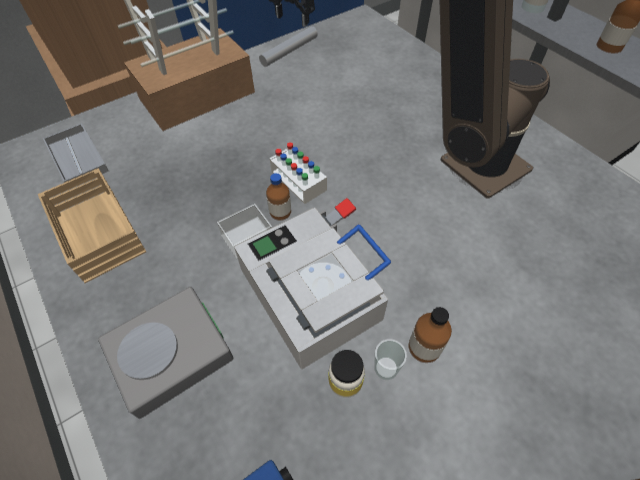

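View pics/top0.png

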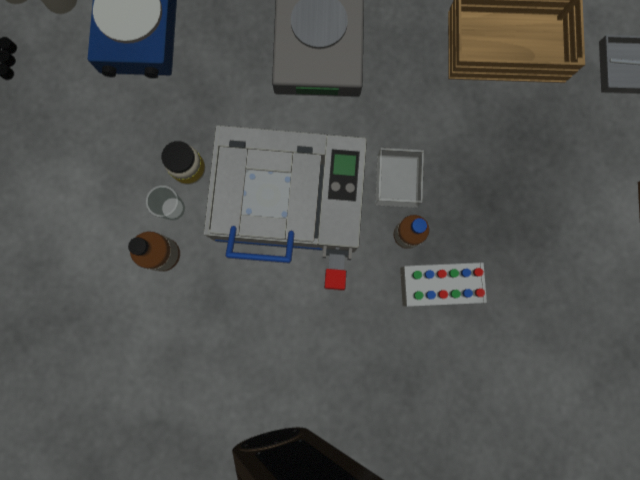

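```bash
cat > h.py <<'E'
from workcell import r
import numpy as np, cv2
def cloud(d):
    z=d['range_z'].astype(float); K=d['camera_matrix']
    v,u=np.mgrid[:480,:640]
    P=np.stack([(u-K[0,2])/K[0,0]*z,(v-K[1,2])/K[1,1]*z,z],-1)
    return (P-d['t'])@d['R']   # R^T (P-t)
def at(d,mask):
    C=cloud(d); m=mask&(d['range_z']>0); return C[m]
E
python3 - <<'E'
from h import *
for c in ['top','scene']:
    d=r.read_camera(c)
    for n in ['lid_bar','latch_pad','latch','lid','centrifuge','amber_a','white_jar','beaker','tub','tube_rack']:
        for m in r.masks_of(c,n)[:3]:
            P=at(d,m['pixels'])
            if len(P)==0: print(c,n,'nodepth');continue
            print(c,n,round(m['confidence'],2),m['extent'],len(P),np.median(P,0).round(3),np.percentile(P,3,axis=0).round(3),np.percentile(P,97,axis=0).round(3))
E
```

```text
top lid_bar 0.86 [207.7, 146.6, 320.7, 263.1] 9727 [0.637 0.092 0.12 ] [ 0.522 -0.002  0.114] [0.723 0.183 0.144]
top lid_bar 0.49 [325.9, 248.1, 349.1, 288.3] 786 [ 0.503 -0.047  0.095] [ 0.468 -0.065  0.077] [ 0.543 -0.028  0.108]
top latch_pad 0.77 [323.8, 247.7, 348.5, 292.9] 816 [ 0.502 -0.047  0.094] [ 0.468 -0.065  0.065] [ 0.545 -0.028  0.108]
top latch_pad 0.41 [145.3, 182.6, 188.6, 221.8] 1005 [0.634 0.307 0.048] [0.602 0.27  0.002] [0.657 0.327 0.086]
top latch 0.95 [323.2, 249.3, 348.9, 290.1] 796 [ 0.503 -0.048  0.095] [ 0.468 -0.067  0.077] [ 0.544 -0.029  0.108]
top lid 0.62 [210.3, 148.5, 319.5, 264.3] 9653 [0.637 0.092 0.12 ] [ 0.522 -0.001  0.114] [0.723 0.183 0.144]
top centrifuge 0.9 [202.1, 123.5, 365.4, 290.5] 18961 [0.646 0.05  0.115] [ 0.515 -0.085  0.048] [0.766 0.193 0.133]
top amber_a 0.83 [126.1, 231.1, 177.6, 274.2] 1517 [0.526 0.298 0.115] [0.498 0.277 0.019] [0.558 0.33  0.171]
top amber_a 0.72 [392.1, 213.7, 424.3, 249.7] 925 [ 0.581 -0.191  0.095] [ 0.559 -0.223  0.   ] [ 0.616 -0.171  0.141]
top amber_a 0.5 [324.5, 247.7, 349.0, 291.7] 792 [ 0.503 -0
[... 2027 characters left out ...]
0.102]
scene white_jar 0.15 [270.8, 224.2, 393.5, 331.2] 6852 [0.646 0.1   0.121] [0.527 0.002 0.115] [0.729 0.187 0.144]
scene beaker 0.98 [373.1, 341.9, 406.3, 381.0] 993 [0.625 0.297 0.05 ] [0.606 0.273 0.003] [0.662 0.328 0.086]
scene tub 0.71 [409.5, 309.2, 449.9, 365.6] 1720 [0.551 0.322 0.111] [0.516 0.285 0.009] [0.57  0.348 0.17 ]
scene tub 0.6 [216.9, 205.0, 267.7, 258.1] 1457 [ 0.705 -0.206  0.023] [ 0.654 -0.221  0.   ] [ 0.762 -0.132  0.062]
scene tub 0.46 [269.0, 142.8, 325.1, 204.3] 1978 [ 0.502 -0.249  0.053] [ 0.444 -0.342  0.002] [ 0.528 -0.186  0.087]
scene tube_rack 0.77 [271.6, 141.4, 327.0, 204.0] 1939 [ 0.503 -0.248  0.053] [ 0.449 -0.34   0.004] [ 0.527 -0.186  0.087]
```

The scene view shows the centrifuge with its red pad at about (345,208) and its blue bar around (365,250). In the top view the bar runs from (227,256) to (290,259) and the pad is at (336,279). Next I fit the bar and pad precisely.

```bash
python3 - <<'E'
from h import *
from scipy.spatial.transform import Rotation as R
for c in ['top','scene']:
    d=r.read_camera(c); C=cloud(d); hsv=cv2.cvtColor(d['frame'],cv2.COLOR_RGB2HSV).astype(int)
    H,S,V=hsv[...,0],hsv[...,1],hsv[...,2]
    reg=(C[...,0]>.42)&(C[...,0]<.62)&(C[...,1]>-.1)&(C[...,1]<.2)&(d['range_z']>0)
    red=reg&((H<8)|(H>172))&(S>150)&(V>80)&(C[...,2]>.06)
    blue=reg&(H>100)&(H<130)&(S>120)&(C[...,2]>.133)
    P=C[red]; print(c,'red',len(P),P.mean(0).round(4),P.min(0).round(4),P.max(0).round(4))
    B=C[blue]; print('blue',len(B),B.min(0).round(4),B.max(0).round(4))
    # bar part: fit in xy front strip
    x0=np.percentile(B[:,0],30)
    B2=B[B[:,0]<np.median(B[:,0])+.012]
    rect=cv2.minAreaRect(B2[:,:2].astype(np.float32)*1000); print(rect)
    vx=cv2.fitLine(B2[:,:2].astype(np.float32),cv2.DIST_HUBER,0,.001,.001).ravel(); print(vx, 'yaw deg',np.degrees(np.arctan2(-vx[0],vx[1])))
    print('Bbar', B2.mean(0).round(4),np.percentile(B2,[1,99],axis=0).round(4).tolist())
    rect=cv2.minAreaRect(P[:,:2].astype(np.float32)*1000); print('pad',rect)
print(R.from_quat(r.read_state()['tcp_rot']).as_matrix().round(3))
E
```

```text
top red 388 [ 0.4857 -0.0458  0.1021] [ 0.4668 -0.0651  0.0915] [ 0.5051 -0.0266  0.1117]
blue 498 [0.5122 0.0379 0.133 ] [0.5645 0.1579 0.152 ]
((523.1484985351562, 97.91302490234375), (120.07566833496094, 21.19904327392578), 89.64288330078125)
[0.03364281 0.99943393 0.52078015 0.08758973] yaw deg -1.9279548
Bbar [0.5216 0.0959 0.1453] [[0.5136, 0.0382, 0.1386], [0.5335, 0.1565, 0.1501]]
pad ((485.98126220703125, -45.86967086791992), (38.79701614379883, 37.25859832763672), 86.70953369140625)
scene red 215 [ 0.489  -0.0439  0.1019] [ 0.4711 -0.0647  0.0929] [ 0.5083 -0.0249  0.1103]
blue 343 [0.5134 0.0381 0.133 ] [0.5612 0.1588 0.1502]
((525.9244995117188, 98.55233001708984), (120.57703399658203, 23.212825775146484), 89.04788970947266)
[0.03595467 0.9993534  0.525111   0.10007354] yaw deg -2.060495
Bbar [0.5251 0.1001 0.1452] [[0.5161, 0.0409, 0.1371], [0.5372, 0.1581, 0.1493]]
pad ((489.64385986328125, -44.57275390625), (40.450439453125, 35.466087341308594), 87.05940246582031)
[[-0.     0.383 -0.924]
 [-0.    -0.924 -0.383]
 [-1.     0.     0.   ]]
```

Emit:
send_rows(plan=[{"slide": [0,-0.04,-0.039],"rot": [0,0,0],"claw": 0},{"slide": [0,-0.04,-0.039],"rot": [0,0,0],"claw": 0},{"slide": [0,-0.04,-0.039],"rot": [0,0,0],"claw": 0},{"slide": [0,-0.04,-0.039],"rot": [0,0,0],"claw": 0},{"slide": [0,-0.04,-0.039],"rot": [0,0,0],"claw": 0},{"slide": [0,-0.04,-0.039],"rot": [0,0,0],"claw": 0},{"slide": [0,-0.04,-0.039],"rot": [0,0,0],"claw": 0},{"slide": [0,-0.04,-0.039],"rot": [0,0,0],"claw": 0},{"slide": [0,-0.04,-0.039],"rot": [0,0,0],"claw": 0},{"slide": [0,-0.04,-0.039],"rot": [0,0,0],"claw": 0}], squeeze=30)

```text
t: 2.55
ee_pos: [0.4661, -0.103, 0.2568]
tcp_rot: [0.694, 0.138, -0.693, 0.138]
force: [1.0, -1.2, -0.4]
width: -0.005
```

Emit:
send_rows(plan=[{"slide": [0,0,0],"rot": [-0.16,0,0],"claw": 0},{"slide": [0,0,0],"rot": [-0.16,0,0],"claw": 0},{"slide": [0,0,0],"rot": [-0.16,0,0],"claw": 0},{"slide": [0,0,0],"rot": [-0.16,0,0],"claw": 0},{"slide": [0,0,0],"rot": [-0.16,0,0],"claw": 0},{"slide": [0,0,0],"rot": [-0.16,0,0],"claw": 0},{"slide": [0,0,0],"rot": [-0.16,0,0],"claw": 0},{"slide": [0,0,0],"rot": [0,0,0],"claw": 0}])

```text
t: 3.55
ee_pos: [0.4656, -0.1048, 0.2565]
tcp_rot: [0.515, 0.485, -0.515, 0.485]
force: [0.2, 0.0, -0.5]
width: -0.003
```

```bash
cat > g.py <<'E'
from h import *
from scipy.spatial.transform import Rotation as R
import sys
s=r.read_state(); M=R.from_quat(s['tcp_rot']).as_matrix()
print('t',s['t'],'p',s['ee_pos'].round(4),'F',s['force'].round(2),'w',round(s['width'],3),'q',s['joint_pos'].round(3)); print(M.round(3).tolist())
if len(sys.argv)>3:
    T=np.array([float(a) for a in sys.argv[1:4]]); print('to target, tool axes',(M.T@(T-s['ee_pos'])).round(4))
h=np.arctan2(M[1,1],M[0,1]); print('heading',np.degrees(h), 'rotx for -2deg', h-np.radians(-2))
E
python3 g.py 0.488 -0.045 0.16
```

```text
t 3.55 p [ 0.4656 -0.1048  0.2565] F [ 0.25  0.04 -0.52] w -0.003 q [-0.434 -0.163  2.048  0.     1.256 -0.375]
[[0.0, 0.998, -0.06], [-0.0, -0.06, -0.998], [-1.0, 0.0, 0.0]]
to target, tool axes [ 0.0965  0.0188 -0.061 ]
heading -3.4261584263267952 rotx for -2deg -0.024891160194463552
```

Emit:
send_rows(plan=[{"slide": [0.02,0.009,-0.03],"rot": [-0.025,0,0],"claw": 0},{"slide": [0.03,0.009,-0.03],"rot": [0,0,0],"claw": 0},{"slide": [0.04,0,0],"rot": [0,0,0],"claw": 0},{"slide": [0.02,0,0],"rot": [0,0,0],"claw": 0},{"slide": [0,0,0],"rot": [0,0,0],"claw": 0}])

```text
t: 4.18
ee_pos: [0.485, -0.0452, 0.1445]
tcp_rot: [-0.508, -0.493, 0.509, -0.49]
force: [-0.4, -1.3, -0.0]
width: -0.001
```

```bash
python3 g.py 0.487 -0.045 0.127; python3 - <<'E'
from h import *
d=r.read_camera('scene'); cv2.imwrite('pics/s1.png',cv2.resize(d['frame'][120:360,200:520,::-1],(800,600)))
E
```

```text
t 4.175 p [ 0.485  -0.0452  0.1445] F [-0.43 -1.29 -0.01] w -0.001 q [-0.301 -0.003  2.119 -0.     1.03  -0.266]
[[-0.004, 0.999, -0.035], [0.001, -0.035, -0.999], [-1.0, -0.004, -0.001]]
to target, tool axes [ 0.0175  0.002  -0.0002]
heading -2.0035633243173936 rotx for -2deg -6.219174165489338e-05
```

View pics/s1.png

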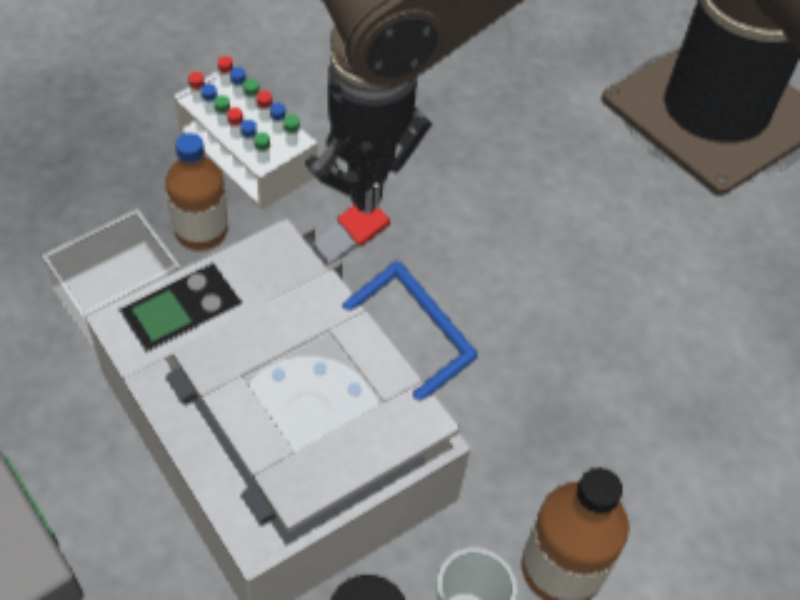

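The closed fingertips stand right over the red pad, at about (368,205) in the crop. Next I press down.

Emit:
send_rows(plan=[{"slide": [0.009,0,0],"rot": [0,0,0],"claw": 0},{"slide": [0.009,0,0],"rot": [0,0,0],"claw": 0},{"slide": [0.009,0,0],"rot": [0,0,0],"claw": 0},{"slide": [0.006,0,0],"rot": [0,0,0],"claw": 0},{"slide": [0.005,0,0],"rot": [0,0,0],"claw": 0},{"slide": [0,0,0],"rot": [0,0,0],"claw": 0}])

```text
t: 4.97
ee_pos: [0.4858, -0.0454, 0.1074]
tcp_rot: [-0.508, -0.492, 0.508, -0.491]
force: [-0.3, 0.2, 0.6]
width: -0.002
```

```bash
python3 g.py 0.487 -0.045 0.099
```

```text
t 4.975 p [ 0.4858 -0.0454  0.1074] F [-0.28  0.17  0.64] w -0.002 q [-0.302  0.056  2.138  0.     0.949 -0.269]
[[-0.001, 0.999, -0.033], [0.001, -0.033, -0.999], [-1.0, -0.001, -0.001]]
to target, tool axes [ 0.0084  0.0012 -0.0005]
heading -1.8969868024600807 rotx for -2deg 0.0017979194700789153
```

Emit:
send_rows(plan=[{"slide": [0.003,0,0],"rot": [0,0,0],"claw": 0},{"slide": [0.003,0,0],"rot": [0,0,0],"claw": 0},{"slide": [0.002,0,0],"rot": [0,0,0],"claw": 0},{"slide": [0,0,0],"rot": [0,0,0],"claw": 0}])

```text
t: 5.48
ee_pos: [0.4864, -0.0456, 0.1008]
tcp_rot: [-0.508, -0.492, 0.508, -0.492]
force: [-1.7, -0.1, 3.9]
width: 0.001
```

```bash
python3 g.py 0.487 -0.045 0.099; python3 - <<'E'
from h import *
d=r.read_camera('scene'); cv2.imwrite('pics/s2.png',cv2.resize(d['frame'][160:280,260:420,::-1],(800,600)))
E
```

```text
t 5.475 p [ 0.4864 -0.0456  0.1008] F [-1.71 -0.09  3.89] w 0.001 q [-0.302  0.068  2.14   0.     0.934 -0.269]
[[-0.0, 0.999, -0.033], [0.0, -0.033, -0.999], [-1.0, -0.0, -0.0]]
to target, tool axes [ 0.0018  0.0006 -0.0006]
heading -1.8869998795808542 rotx for -2deg 0.0019722241564641696
```

View pics/s2.png

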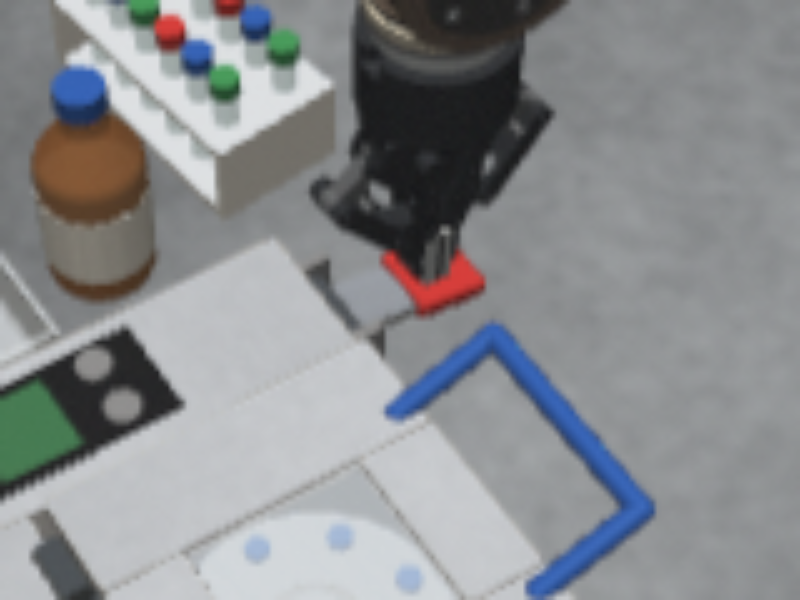

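The pad now looks nearly level under the tips. I'll press a little more for certainty, then lift off and check.

Emit:
send_rows(plan=[{"slide": [0.002,0,0],"rot": [0,0,0],"claw": 0},{"slide": [0.002,0,0],"rot": [0,0,0],"claw": 0},{"slide": [0.0,0,0],"rot": [0,0,0],"claw": 0}])

```text
t: 5.9
ee_pos: [0.4869, -0.0457, 0.1001]
tcp_rot: [-0.508, -0.492, 0.508, -0.491]
force: [-10.7, 3.0, 23.2]
width: -0.001
```

Emit:
send_rows(plan=[{"slide": [-0.01,0,0],"rot": [0,0,0],"claw": 0},{"slide": [-0.03,0,0],"rot": [0,0,0],"claw": 0},{"slide": [-0.05,0,0],"rot": [0,0,0],"claw": 0},{"slide": [-0.05,0,0],"rot": [0,0,0],"claw": 0},{"slide": [0,0,0],"rot": [0,0,0],"claw": 0.03}])

```text
t: 6.52
ee_pos: [0.4889, -0.0464, 0.2414]
tcp_rot: [0.51, 0.488, -0.506, 0.495]
force: [-0.0, 0.4, -0.5]
width: 0.199
```

```bash
python3 - <<'E'
from h import *
d=r.read_camera('scene'); cv2.imwrite('pics/s3.png',cv2.resize(d['frame'][160:280,260:420,::-1],(800,600)))
C=cloud(d); hsv=cv2.cvtColor(d['frame'],cv2.COLOR_RGB2HSV).astype(int); H,S,V=hsv[...,0],hsv[...,1],hsv[...,2]
reg=(C[...,0]>.42)&(C[...,0]<.62)&(C[...,1]>-.1)&(C[...,1]<.2)&(d['range_z']>0)
P=C[reg&((H<8)|(H>172))&(S>150)&(V>80)&(C[...,2]>.04)]
print(len(P),P.mean(0),P.min(0),P.max(0))
E
python3 g.py 0.523 0.098 0.26
```

```text
178 [ 0.48432328 -0.04303606  0.07373759] [ 0.4645199  -0.06447988  0.06693701] [ 0.50394722 -0.02318379  0.07949916]
t 6.575 p [ 0.4874 -0.046   0.2384] F [ 0.22  0.8  -0.07] w 0.287 q [-0.302 -0.118  2.042  0.     1.212 -0.269]
[[0.005, 0.999, -0.033], [-0.002, -0.033, -0.999], [-1.0, 0.005, 0.001]]
to target, tool axes [-0.0216  0.0309 -0.145 ]
heading -1.888252771610977 rotx for -2deg 0.0019503570653665314
```

View pics/s3.png

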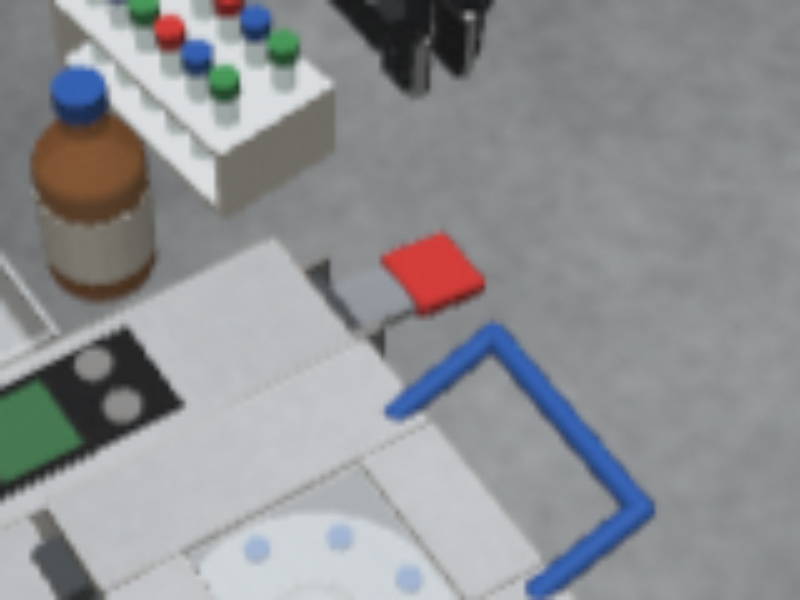

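The lever stays down by itself: the pad is at z ≈ 0.074, 28 mm lower, and the lid is shut. Next I go over to the bar.

Emit:
send_rows(plan=[{"slide": [0,0.009,-0.036],"rot": [0,0,0],"claw": 0.045},{"slide": [0,0.009,-0.036],"rot": [0,0,0],"claw": 0.045},{"slide": [0,0.009,-0.036],"rot": [0,0,0],"claw": 0.045},{"slide": [0,0.004,-0.037],"rot": [0,0,0],"claw": 0.045},{"slide": [0.02,0,0],"rot": [0,0,0],"claw": 0.045},{"slide": [0.02,0,0],"rot": [0,0,0],"claw": 0.045},{"slide": [0,0,0],"rot": [0,0,0],"claw": 0.045}])

```text
t: 7.45
ee_pos: [0.5197, 0.0984, 0.1922]
tcp_rot: [-0.506, -0.494, 0.51, -0.49]
force: [-0.2, 0.2, -0.2]
width: 0.529
```

```bash
python3 g.py 0.523 0.098 0.148;  python3 - <<'E'
from h import *
d=r.read_camera('wrist'); cv2.imwrite('pics/w4.png',d['frame'][:,:,::-1])
d=r.read_camera('scene'); cv2.imwrite('pics/s4.png',cv2.resize(d['frame'][160:310,260:460,::-1],(800,600)))
E
```

```text
t 7.45 p [0.5197 0.0984 0.1922] F [-0.19  0.2  -0.23] w 0.529 q [-0.005  0.031  1.987  0.     1.131  0.028]
[[-0.008, 0.999, -0.033], [0.0, -0.033, -0.999], [-1.0, -0.008, 0.0]]
to target, tool axes [0.0442 0.0037 0.0003]
heading -1.877769398306951 rotx for -2deg 0.0021333264462374615
```

View pics/w4.png

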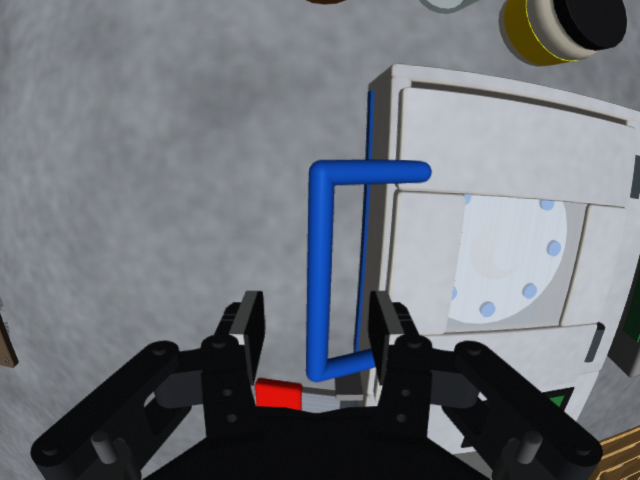

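View pics/s4.png

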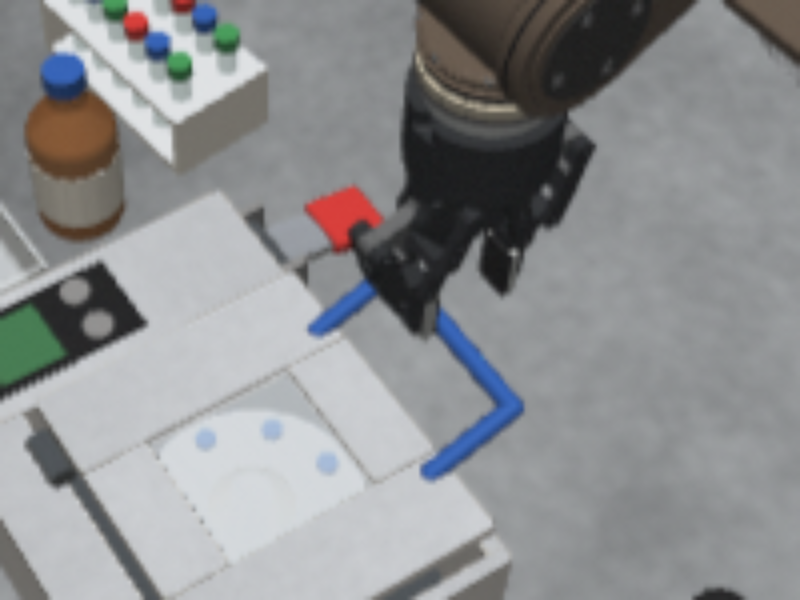

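The wrist view shows the bar at x≈318, midway between the open fingers at 265 and 372. Next I descend and grip.

Emit:
send_rows(plan=[{"slide": [0.015,0.001,0],"rot": [0,0,0],"claw": 0.045},{"slide": [0.015,0.001,0],"rot": [0,0,0],"claw": 0.045},{"slide": [0.014,0.001,0],"rot": [0,0,0],"claw": 0.045},{"slide": [0,0,0],"rot": [0,0,0],"claw": 0.045}])

```text
t: 8.05
ee_pos: [0.5239, 0.0981, 0.1502]
tcp_rot: [-0.507, -0.493, 0.509, -0.491]
force: [-0.0, 0.2, 0.7]
width: 0.523
```

Emit:
send_rows(plan=[{"slide": [0,0,0],"rot": [0,0,0],"claw": 0},{"slide": [0,0,0],"rot": [0,0,0],"claw": 0},{"slide": [0,0,0],"rot": [0,0,0],"claw": 0},{"slide": [0,0,0],"rot": [0,0,0],"claw": 0},{"slide": [0,0,0],"rot": [0,0,0],"claw": 0}], squeeze=20)

```text
t: 8.68
ee_pos: [0.5206, 0.0984, 0.1518]
tcp_rot: [-0.505, -0.495, 0.512, -0.488]
force: [-13.0, -0.7, 5.8]
width: 0.131
```

```bash
python3 g.py 0.523 0.098 0.148;  python3 - <<'E'
from h import *
d=r.read_camera('wrist'); cv2.imwrite('pics/w5.png',d['frame'][:,:,::-1])
E
```

```text
t 8.675 p [0.5206 0.0984 0.1518] F [-12.98  -0.71   5.83] w 0.131 q [-0.005  0.087  2.01  -0.     1.058  0.028]
[[-0.014, 0.999, -0.033], [-0.0, -0.033, -0.999], [-1.0, -0.014, 0.001]]
to target, tool axes [0.0038 0.0024 0.0003]
heading -1.8934843658492149 rotx for -2deg 0.0018590485207809135
```

View pics/w5.png

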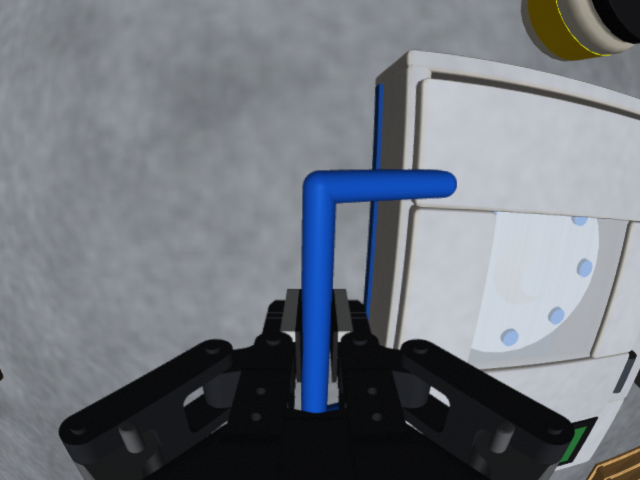

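The grip holds: the opening stopped at about 11 mm on the bar, and a slight 13 N side load shows the bar is about 3 mm nearer than commanded. I'll relieve that and lift along the arc in 2° steps.

Emit:
send_rows(plan=[{"slide": [0,-0.003,0],"rot": [0,0,0],"claw": 0},{"slide": [-0.0074,0.0014,0],"rot": [0,0,0],"claw": 0},{"slide": [-0.0073,0.0015,0],"rot": [0,0,0],"claw": 0},{"slide": [-0.0073,0.0019,0],"rot": [0,0,0],"claw": 0},{"slide": [-0.0072,0.002,0],"rot": [0,0,0],"claw": 0},{"slide": [-0.0071,0.0024,0],"rot": [0,0,0],"claw": 0},{"slide": [-0.0071,0.0025,0],"rot": [0,0,0],"claw": 0},{"slide": [-0.0069,0.0029,0],"rot": [0,0,0],"claw": 0},{"slide": [-0.0069,0.003,0],"rot": [0,0,0],"claw": 0},{"slide": [0,0,0],"rot": [0,0,0],"claw": 0}])

```text
t: 9.98
ee_pos: [0.5373, 0.0975, 0.2098]
tcp_rot: [-0.506, -0.494, 0.511, -0.49]
force: [-10.7, -1.0, 1.1]
width: 0.129
```

```bash
python3 g.py ; cat > ang.py <<'E'
from h import *
import sys
ax=np.array([np.cos(np.radians(-2)),np.sin(np.radians(-2))])
for c in ['scene','top']:
    d=r.read_camera(c); C=cloud(d); hsv=cv2.cvtColor(d['frame'],cv2.COLOR_RGB2HSV).astype(int); H,S,V=hsv[...,0],hsv[...,1],hsv[...,2]
    ok=(C[...,0]>.42)&(C[...,0]<.68)&(d['range_z']>0)
    B=C[ok&(C[...,1]>.02)&(C[...,1]<.18)&(H>100)&(H<130)&(S>120)&(C[...,2]>.133)]
    P=C[ok&(C[...,1]>-.1)&(C[...,1]<.02)&((H<8)|(H>172))&(S>150)&(V>80)&(C[...,2]>.04)]
    # white lid surface: plane z vs local x, above 0.125
    W=C[ok&(C[...,1]>.0)&(C[...,1]<.185)&(S<40)&(C[...,2]>.135)]
    print(c,'pad',len(P),P.mean(0).round(4) if len(P) else '', 'barpts',len(B))
    if len(W)>50:
        u=W[:,:2]@ax; f=cv2.fitLine(np.c_[u,W[:,2]].astype(np.float32),cv2.DIST_HUBER,0,.001,.001).ravel(); print('lid slope deg',np.degrees(np.arctan(-f[1]/f[0])),len(W))
    cv2.imwrite(f'pics/{c}_{sys.argv[1]}.png',cv2.resize(d['frame'][100:370,180:540,::-1],(800,600)))
E
python3 ang.py 20
```

```text
t 9.975 p [0.5373 0.0975 0.2098] F [-10.68  -0.97   1.11] w 0.129 q [-6.000e-03  5.100e-02  1.933e+00 -1.000e-03  1.167e+00  2.700e-02]
[[-0.009, 0.999, -0.033], [-0.001, -0.033, -0.999], [-1.0, -0.009, 0.001]]
heading -1.8823647055383381 rotx for -2deg 0.002053123204909052
scene pad 98 [ 0.484 -0.052  0.074] barpts 345
lid slope deg 68.5791 7054
top pad 379 [ 0.4816 -0.0454  0.0732] barpts 185
lid slope deg 62.95378 4053
```

View pics/scene_20.png

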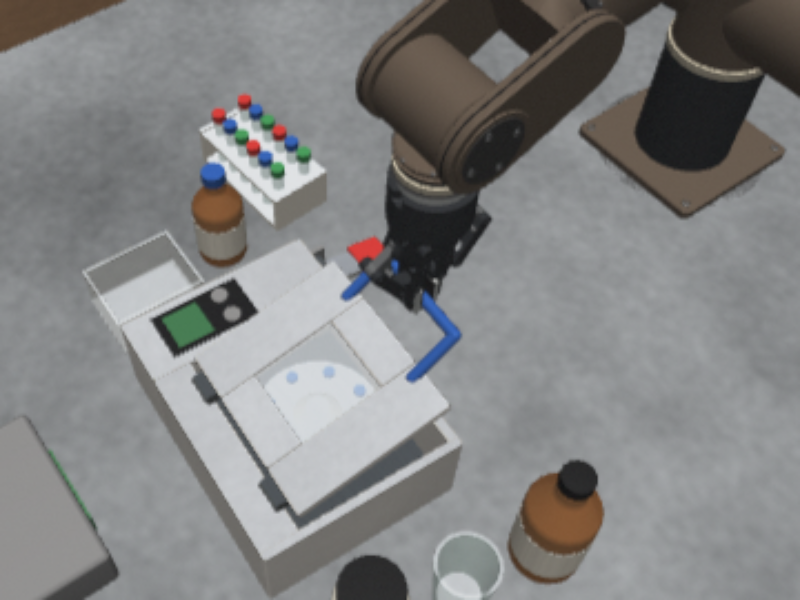

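Emit:
send_rows(plan=[{"slide": [-0.0067,0.0024,0],"rot": [0,0,0],"claw": 0},{"slide": [-0.0067,0.0024,0],"rot": [0,0,0],"claw": 0},{"slide": [-0.0064,0.0039,0],"rot": [0,0,0],"claw": 0},{"slide": [-0.0064,0.0039,0],"rot": [0,0,0],"claw": 0},{"slide": [-0.0062,0.0043,0],"rot": [0,0,0],"claw": 0},{"slide": [-0.0061,0.0043,0],"rot": [0,0,0],"claw": 0},{"slide": [-0.0058,0.0047,0],"rot": [0,0,0],"claw": 0},{"slide": [-0.0058,0.0048,0],"rot": [0,0,0],"claw": 0},{"slide": [0,0,0],"rot": [0,0,0],"claw": 0}])

```text
t: 11.2
ee_pos: [0.5692, 0.0957, 0.2617]
tcp_rot: [-0.506, -0.492, 0.51, -0.491]
force: [-10.5, -3.1, 4.3]
width: 0.13
```

```bash
sed -i 's/C\[...,1\]>.0)&(C\[...,1\]<.185)/C[...,1]>.145)\&(C[...,1]<.185)/' ang.py; sed -i 's/(S<40)/(S<40)\&(V>130)/' ang.py; python3 g.py; python3 ang.py 32
```

```text
t 11.2 p [0.5692 0.0957 0.2617] F [-10.45  -3.07   4.32] w 0.13 q [-0.008  0.071  1.814 -0.003  1.262  0.026]
[[-0.005, 0.999, -0.033], [-0.003, -0.033, -0.999], [-1.0, -0.005, 0.003]]
heading -1.884514054160838 rotx for -2deg 0.0020156099946732203
scene pad 0  barpts 347
lid slope deg 31.022768 889
top pad 376 [ 0.4816 -0.0456  0.0733] barpts 171
```

View pics/scene_32.png

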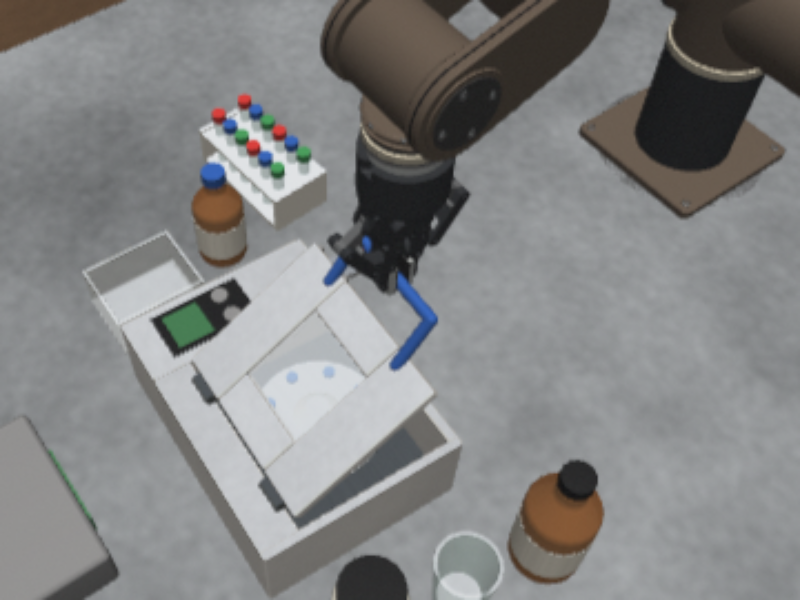

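The lid is about 32° open and the pad is still down (z 0.073 in the top view). About 8° remain.

Emit:
send_rows(plan=[{"slide": [-0.0055,0.005,0],"rot": [0,0,0],"claw": 0},{"slide": [-0.0055,0.005,0],"rot": [0,0,0],"claw": 0},{"slide": [-0.0051,0.0055,0],"rot": [0,0,0],"claw": 0},{"slide": [-0.0051,0.0055,0],"rot": [0,0,0],"claw": 0},{"slide": [0,0,0],"rot": [0,0,0],"claw": 0},{"slide": [0,0,0],"rot": [0,0,0],"claw": 0},{"slide": [0,0,0],"rot": [0,0,0],"claw": 0},{"slide": [0,0,0],"rot": [0,0,0],"claw": 0}])

```text
t: 12.3
ee_pos: [0.5901, 0.0946, 0.2839]
tcp_rot: [-0.506, -0.492, 0.51, -0.492]
force: [-10.9, -4.3, 7.1]
width: 0.127
```

```bash
python3 g.py; python3 ang.py 40
```

```text
t 12.3 p [0.5901 0.0946 0.2839] F [-10.92  -4.32   7.11] w 0.127 q [-0.009  0.099  1.742 -0.004  1.304  0.025]
[[-0.004, 0.999, -0.033], [-0.004, -0.033, -0.999], [-1.0, -0.004, 0.004]]
heading -1.890917433830367 rotx for -2deg 0.0019038499361846775
scene pad 0  barpts 355
lid slope deg 38.882835 806
top pad 376 [ 0.4815 -0.0455  0.0734] barpts 156
```

View pics/scene_40.png

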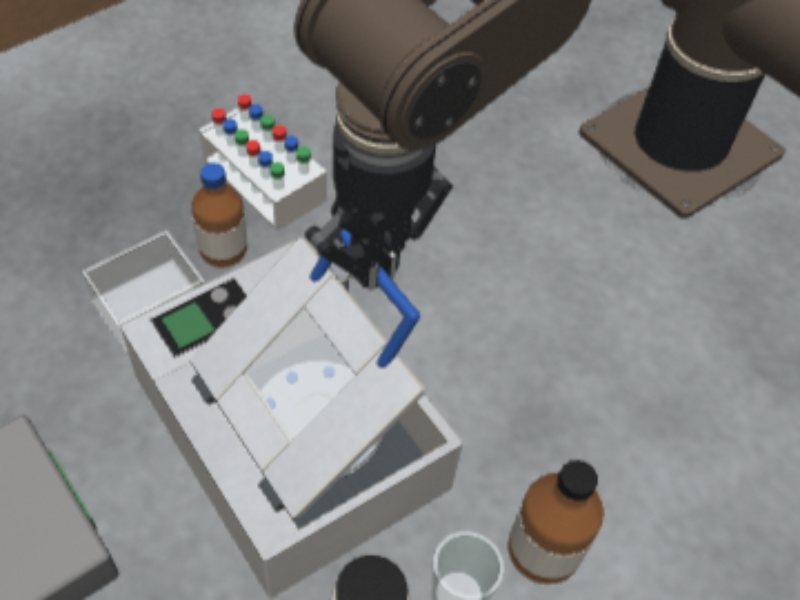

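View pics/top_40.png

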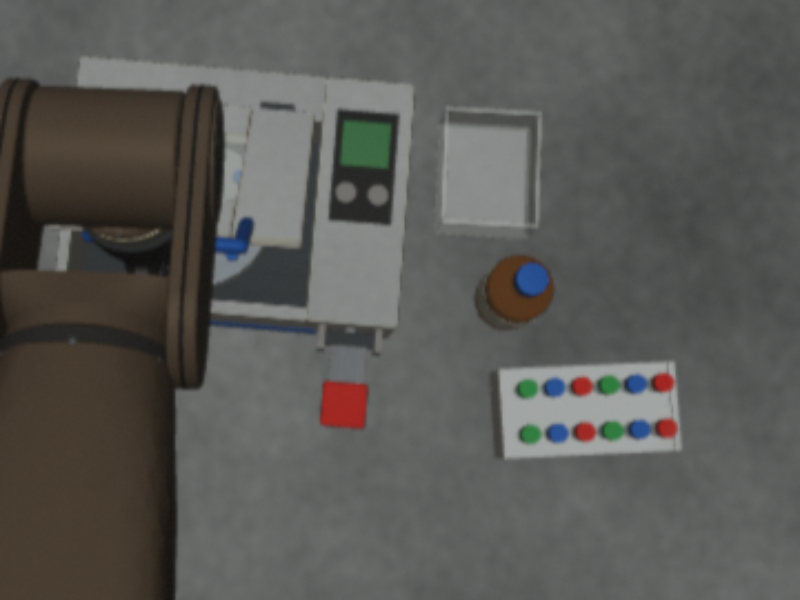

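The lid plane fit gives 38.9°, and the TCP's travel along the arc gives 39–41.5°. The pad is still down at (344,404) in the top crop and the bystanders look undisturbed. I'll hold a little longer, re-check, then hand in.

Emit:
send_rows(plan=[{"slide": [0,0,0],"rot": [0,0,0],"claw": 0},{"slide": [0,0,0],"rot": [0,0,0],"claw": 0},{"slide": [0,0,0],"rot": [0,0,0],"claw": 0},{"slide": [0,0,0],"rot": [0,0,0],"claw": 0},{"slide": [0,0,0],"rot": [0,0,0],"claw": 0},{"slide": [0,0,0],"rot": [0,0,0],"claw": 0}])

```text
t: 13.15
ee_pos: [0.5901, 0.0946, 0.2839]
tcp_rot: [-0.506, -0.492, 0.51, -0.492]
force: [-11.4, -4.2, 7.4]
width: 0.133
```

```bash
python3 g.py; python3 ang.py 41; python3 - <<'E'
from h import *
d=r.read_camera('scene')
for n in ['amber_a','white_jar','beaker','tub','tube_rack']:
    for m in r.masks_of('scene',n)[:2]:
        print(n,round(m['confidence'],2),np.median(at(d,m['pixels']),0).round(3))
E
```

```text
t 13.15 p [0.5901 0.0946 0.2839] F [-11.38  -4.17   7.42] w 0.133 q [-0.009  0.099  1.742 -0.004  1.304  0.025]
[[-0.004, 0.999, -0.033], [-0.004, -0.033, -0.999], [-1.0, -0.004, 0.004]]
heading -1.8912441124668173 rotx for -2deg 0.0018981483183826905
scene pad 0  barpts 352
lid slope deg 38.86632 803
top pad 375 [ 0.4816 -0.0455  0.0733] barpts 156
amber_a 0.91 [ 0.6   -0.182  0.083]
amber_a 0.77 [0.552 0.322 0.111]
white_jar 0.58 [0.73  0.282 0.098]
beaker 0.58 [0.625 0.297 0.051]
beaker 0.54 [0.668 0.102 0.177]
tub 0.76 [ 0.703 -0.208  0.024]
tube_rack 0.69 [0.686 0.116 0.119]
tube_rack 0.61 [ 0.504 -0.247  0.053]
```

```bash
python3 -c "
from workcell import r
print(r.sign_off())"
```

```text
the job is handed in; nothing more can be done
None
```

The red lever is latched down and the lid is held open at about 39–40° by its blue bar. I handed the job in at about 13 s with the arm still gripping the bar.

- **Lever:** I pressed the pad with closed fingers, peaking at about 23 N. After I let go it stayed down by itself, 28 mm lower at z ≈ 0.073 m. It was still there in the last top view.
- **Lid:** I gripped the bar at 20 N and lifted it along the hinge arc. The last fit to the lid's surface gave 38.9°, and the TCP's travel gave 39.3° from x and 41.5° from z. These differ by up to about 2.6° but all lie within the 6° tolerance. The tool pose did not change over the last 0.85 s.
- **Force at the bar:** The wrist reads about 7 N up and an 11 N push along x. The 11 N is a leftover side load from a small misfit between my commanded path and the lid's true arc.
- **Bystanders:** All six are within about 3 mm of where they first measured. A few detections were wrong (a "beaker" and a "tube_rack" reported on the lid), and I left those out because the real items also showed in place.
- **Not seen:** The arm hid the pad from the scene camera at the end, so the final lever check comes from the top camera alone.

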